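# Load test bars into the clamping holder

### The arm

A 6-joint arm with a two-finger parallel gripper is mounted at the origin on the work surface. World frame = base frame: x ahead of the robot, y to its left, z up, the work surface at z = 0. Lengths are in m, angles in rad, forces in N, time in s.
With the tool pointing down it reaches from about 0.375 to 0.9 m from the base axis. Payload 3.1 kg.
Tool frame: the origin (TCP) lies at the very end of the fingers, on their centre line; the grasp point (between the pads) lies 19 mm behind it; z points along the fingers, y is the line along which they close (so a half turn about z gives the same grasp; the last joint's range is limited). The gripper opens to 85 mm and grips with 20 to 120 N. Pads are 22 mm wide; open, the fingers measure 114 mm over their backs; the gripper's body (76 mm by 85 mm) begins 54 mm behind the grasp point. The pads swing forward as they close: fully open they stand 13 mm farther back than shut.
Start: joints at [1.099, 0.527, 1.433, -0, 1.181, -0.178], TCP at [0.181, 0.598, 0.231] pointing down, gripper open.
Joint ranges: [-3.08, 3.08], [-0.75, 2.2], [0.22, 2.44], [-1.43, 4.57], [0, 2.65], [-2.85, 2.85]. Speed limits (rad/s): [2.79, 2.79, 3.14, 3.14, 3.14, 3.14].

### API

Orientations are given as a unit quaternion [x, y, z, w].
In Python, from station import manip, vision gives the robot as it stands.
- The arm moves only by the tool drive_tool, never from a script. Its argument "deltas" is a list that holds one entry, the list of rows, each a list of 4 numbers: the shift along the tool's x, y, z in mm, then the turn about the tool's z in rad. A call has 1 to 5 rows; each row is the pose to reach, as a shift and turn from the pose commanded when the call began, along the tool's axes at that moment; what a row does not reach only later rows make up. A row lasts 1/12 s, in which the tool goes at most 41.7 mm and 7.16 degrees, less where a joint would pass 70% of its speed; a pose out of reach is approached as far as the arm can. A call with a gripper value outside its range is refused whole. "jaw" is the finger opening in mm, from 0 to 85.4, set as the call begins (left out, the last holds). The fingers move at their own pace and stop on an object; "force" is the grip in N (left out, the last holds). Time passes only in rows, so rows that repeat a pose let the fingers close. It gives the time, the measured TCP pose, the force, the opening and the grip force at its end, in the units of the state.
- manip.sense(): the state, without advancing time (a new reading comes with each control period).
- vision.snapshot(name): name is "scene" or "top"; returns the picture (384x512x3 uint8, red, green, blue); there is no depth.
- vision.camera_model(name): a dict with "camera_matrix" (3x3 intrinsics, pixels), "D" ([k1, k2, p1, p2, k3] as OpenCV has them; the pictures are not rectified), "rvec" (rotation vector, rad) and "tvec" (3), from world to camera coordinates, as OpenCV has them. Camera axes: x right, y down, z forward; pixel columns grow to the right and rows downward; lengths in m; the calibration is good to about 2 mm. A picture is of the moment at which its call begins. camera_model takes no time and is no camera call.
- manip.sign_off(): hands the job in; it is judged then, once.
The state is a dict: "t": time; "q": joint angles; "qd": joint speeds; "tau": joint torques, N m; "tcp_pos": TCP position; "tool_rot": TCP orientation; "force": force on the tool from outside, world axes, zero at the start; "ft_torque": the same for the moment, N m; "finger_gap": opening from 0.0 (shut) to 1.0 (fully open); "gripper_force": force on a finger pad.
Only numpy, scipy, OpenCV 4.12 (cv2) and the standard library are available. Lean on these libraries where they do the work, as an engineer would, in place of code of your own. Each camera call takes 0.05 s, during which the arm holds its last target. There are 200 camera calls.

### The job

Get the two whole metal test bars ready for the tensile tester: stand each end-down, all the way to the bottom, in the opening of the clamping holder that fits its shape, the round one in the squarish well and the flat one in the long slot. Only when both are in, turn the holder's big hex nut clockwise until it stops so that the keeper closes on them, and let go. Leave the short broken stub in the sloping stand and everything else lying on the bench where it is.

Things in the scene. Friction and masses are not known exactly. Their poses are not given: they have to be found in the camera images.
- stand: Fixed sloping stand, white and grey, 130 x 210 x 110 mm. Origin: centre of its underside; y along its row of three channels (at y -65, 0, 65 mm, 36 mm wide). In each a bar leans on a board, 20 degrees from vertical, its top towards -x (the robot), its foot at x 20, z 30 mm. Board and ribs end 84 mm up along the bar: a whole bar's top 56 mm is free all round. Which bar is in which channel varies.
- round_bar: Whole round steel test bar, dumbbell form, 140 mm long, 0.11 to 0.23 kg: two 45 mm long ends of 16 mm diameter, between them a waist of 10 mm. z runs along the bar from foot to top, x off the sloping board, y across the channel. Origin on the rim of the foot (the axis lies at x = 8 mm).
- round_bar_mid (a point): Middle of the round bar, on its axis, 70 mm from either end; axes as round_bar.
- flat_bar: Whole flat steel test bar, dog-bone outline, 140 mm long, 6 mm thick, 0.1 to 0.21 kg: two 45 mm long ends 30 mm wide, between them a waist 16 mm wide. z runs along the bar from foot to top, x is its thickness, off the sloping board, y its width. Origin on the back edge of the foot (mid thickness at x = 3 mm).
- flat_bar_mid (a point): Middle of the flat bar, 70 mm from either end; axes as flat_bar.
- stub: Broken half of a round bar, 68 mm long, 16 mm diameter with a torn thin neck, in the third channel; it does not rise above the board. Leave it there. Axes as round_bar.
- holder: Fixed aluminium block 70 (x) x 225 (y) x 65 mm high; origin: centre of its underside. Two upright openings in its top, 57 mm deep (floor at 8 mm): a seated bar's middle is at 78, its top at 148 mm. On top along the -x edge lies the keeper, a dark steel bar 8.5 mm thick; the nut drives it 5 mm to +x from the openings' -x edges, leaving about 1 mm of play at a seated bar.
- well_mouth (a point): Centre of the squarish well's mouth, 65 mm above the holder's underside; the well measures 22 (holder x) x 20 (y) mm.
- slot_mouth (a point): Centre of the long slot's mouth, 65 mm above the holder's underside; the slot measures 12 (holder x) x 35 (holder y) mm.
- nut_grip (a point): On the upright axis of the captive steel hex nut, 18 mm above the nut's underside, 102 mm above the holder's underside, at holder x 0, y 82.5 mm. Nut 40 mm across flats, 30 mm high, 10 mm above the keeper on a boss 28 mm wide; a 14 mm stud rises 4 mm above it. Turns with the nut; its y axis is square to one pair of flats (the others at 60 degrees).
- nut (a joint): Turning angle of the hex nut: 0 fully loose, grows as it is turned clockwise seen from above, 1.4 rad at the hard stop (keeper closed). It starts between 0 and 0.25, takes about 0.15 N m and stays where it is left.
- caliper: Caliper lying on the bench, 190 mm long, 10 mm high; leave alone. Origin under its middle.
- jaw_block: Dark steel spare grip jaw, 50 x 60 x 37 mm, on the bench between stand and holder; leave alone. Origin: centre of its underside.
- mouse: Black computer mouse 105 x 60 x 31 mm; leave alone. Origin under its middle.
- spanner: Steel spanner lying on the bench; leave alone. Origin under it.
There are look-alikes about, which are no part of the job. What is shaped like the flat_bar but yellow is not meant.

How it is judged:
On the way, in this order (a step that is already met when the one before it is completed fails the run):
1. both whole bars stand on the bottom of their openings, with the nut not yet tightened (horizontal distance between round_bar_mid and well_mouth below 0.012 m and z of round_bar_mid in the frame of holder between 0.072 and 0.082 m and angle between the z axis of each of round_bar, flat_bar and the z axis of holder, either way round below 0.2 rad and horizontal distance between flat_bar_mid and slot_mouth below 0.012 m and z of flat_bar_mid in the frame of holder between 0.072 and 0.082 m and value of joint nut below 0.6 rad), for 0.2 s.
2. the nut has been turned to its stop (horizontal distance between round_bar_mid and well_mouth below 0.012 m and z of round_bar_mid in the frame of holder between 0.072 and 0.082 m and angle between the z axis of each of round_bar, flat_bar and the z axis of holder, either way round below 0.2 rad and horizontal distance between flat_bar_mid and slot_mouth below 0.012 m and z of flat_bar_mid in the frame of holder between 0.072 and 0.082 m and value of joint nut above 1.27 rad), for 0.2 s.
At the end, for the whole second after the job is handed in: The round bar stands in the well and the flat bar in the slot, each at the bottom (middle 72 to 82 mm above the holder's underside, within 12 mm of the opening's centre line, within 0.2 rad of upright), at rest and released, and the nut is within 0.13 rad of its stop (above 1.27 rad) (all of step 2 and linear speed of each of round_bar, flat_bar below 0.02 m/s); the robot touches nothing.
It fails at once if the stub is moved by more than 30 mm (distance of stub from where it was at the start of the episode above 0.03 m).
It fails at once if the caliper is moved by more than 30 mm (distance of caliper from where it was at the start of the episode above 0.03 m).
It fails at once if the jaw block is moved by more than 30 mm (distance of jaw_block from where it was at the start of the episode above 0.03 m).
It fails at once if the mouse is moved by more than 30 mm (distance of mouse from where it was at the start of the episode above 0.03 m).
It fails at once if the spanner is moved by more than 30 mm (distance of spanner from where it was at the start of the episode above 0.03 m).
It also fails if it takes over 72 s, if anything falls off the work surface, if the arm or the gripper's body presses on something with over 40 N, if the wrist force passes 120 N, or if a joint passes its speed limit or range.

## Working session

There is one attempt and no reset: what is moved stays moved. The work goes in short steps, Python scripts to look and compute and a tool call to move; the robot and the scene stay as the last step left them, time stands still between calls to the robot, and variables do not carry over. Pictures are saved under pics/ and viewed, at most 12 in all, crops included, and the job is handed in when it is done.

Besides the shell and the picture viewer there is one more tool, called after "Call:" as a command line: name --argument value ..., lists and objects as JSON in quotes. drive_tool: Moves the arm, as the interface text tells. Its arguments: {"type":"object","properties":{"deltas":{"type":"array"},"jaw":{"type":"number"},"force":{"type":"number"}},"required":["deltas"]}

```bash
mkdir -p pics; ls; cat > h.py <<'E'
import numpy as np, cv2
from station import manip, vision
from scipy.spatial.transform import Rotation as R
def cam(n):
    m=vision.camera_model(n); return [np.array(m[k],float) for k in("camera_matrix","D","rvec","tvec")]
def ray(n,uv):
    K,D,r,t=cam(n); Rm=cv2.Rodrigues(r)[0]
    p=cv2.undistortPoints(np.array(uv,float).reshape(-1,1,2),K,D).reshape(-1,2)
    d=np.c_[p,np.ones(len(p))]@Rm; return -Rm.T@t.ravel(), d
def plane(n,uv,z):
    o,d=ray(n,uv); return o+d*((z-o[2])/d[:,2])[:,None]
def tri(a,b):
    o1,d1=ray("scene",[a]);o2,d2=ray("top",[b]);d1=d1[0];d2=d2[0]
    s=np.linalg.lstsq(np.c_[d1,-d2],o2-o1,rcond=None)[0]
    p,q=o1+s[0]*d1,o2+s[1]*d2; return (p+q)/2,np.linalg.norm(p-q)
def proj(n,P):
    K,D,r,t=cam(n); return cv2.projectPoints(np.array(P,float).reshape(-1,1,3),r,t,K,D)[0].reshape(-1,2)
def save(n,f,crop=None,s=1):
    im=vision.snapshot(n)
    if crop: im=im[crop[1]:crop[3],crop[0]:crop[2]]
    im=cv2.resize(im,None,fx=s,fy=s,interpolation=cv2.INTER_CUBIC); cv2.imwrite("pics/"+f,im[:,:,::-1])
E
python3 - <<'E'
from h import *
save("scene","s0.png",None,1.5);save("top","t0.png",None,1.5)
for n in("scene","top"):
    o,d=ray(n,[[256,192]]);print(n,o,d,cam(n)[0][0,0])
print(manip.sense())
E
```

```text
pics
scene [ 1.16633661 -0.22626145  0.86196834] [[-0.60235366  0.20650006 -0.77107203]] 390.83333611036323
top [ 0.44740217 -0.02300442  1.30687121] [[ 0.08250354  0.02521379 -0.99634444]] 381.54355245439035
{'t': 0.1, 'q': array([ 1.09852312e+00,  5.28391891e-01,  1.43380298e+00,  3.78543051e-06,
        1.18143733e+00, -1.78518208e-01]), 'qd': array([-1.51020727e-03, -1.54034572e-03, -1.04414958e-03,  5.70103770e-06,
        5.44948265e-04, -7.52324297e-04]), 'tau': array([-2.15105542e-04, -4.43306279e+01, -1.78586143e+01, -2.73510423e-04,
        3.84371640e-03,  1.16918289e-05]), 'tcp_pos': array([0.18063983, 0.59762656, 0.23041085]), 'tool_rot': array([ 1.46350607e-01,  9.89232258e-01, -9.65700956e-04, -3.27663599e-04]), 'force': array([-0.08223885, -0.35488255,  0.56221222]), 'ft_torque': array([-0.01306872,  0.02933906,  0.00784849]), 'gripper_force': 0.0, 'finger_gap': 0.9999667723976087}
```

View pics/s0.png

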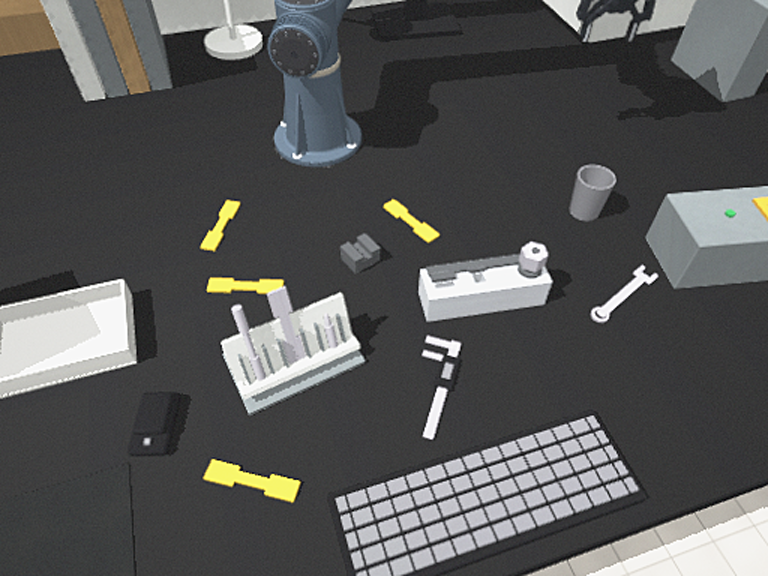

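View pics/t0.png

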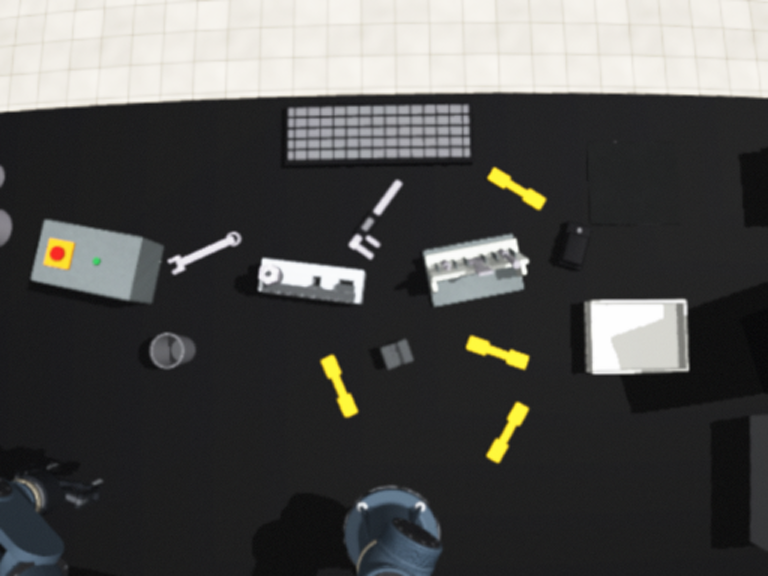

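The scene view shows the stand at about (290,350)/1.5 with the round bar at (240,310) and the flat bar at (280,300). The holder is at (485,275) with the nut at (533,258). In the top view the holder is at (311,281)/1.5 and the stand at (475,268)/1.5.

Possible confusions:
- Four yellow flat look-alikes, scene px (220,225), (412,220), (245,286) and (252,480).
- The stub in the right channel at (328,325).

I choose the grey flat bar and the tall round bar in the stand, and check them in a crop.

```bash
python3 - <<'E'
from h import *
s=vision.snapshot("scene");t=vision.snapshot("top")
def c(im,x,y,w=100,h=75,k=4): return cv2.resize(im[y:y+h,x:x+w],None,fx=k,fy=k,interpolation=cv2.INTER_CUBIC)
A=np.vstack([np.hstack([c(s,143,188),c(t,272,145)]),np.hstack([c(s,273,152),c(t,162,155)])])
cv2.imwrite("pics/c1.png",A[:,:,::-1]); cv2.imwrite("pics/s_raw.png",s[:,:,::-1]); cv2.imwrite("pics/t_raw.png",t[:,:,::-1])
E
```

```text
(no output)
```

View pics/c1.png

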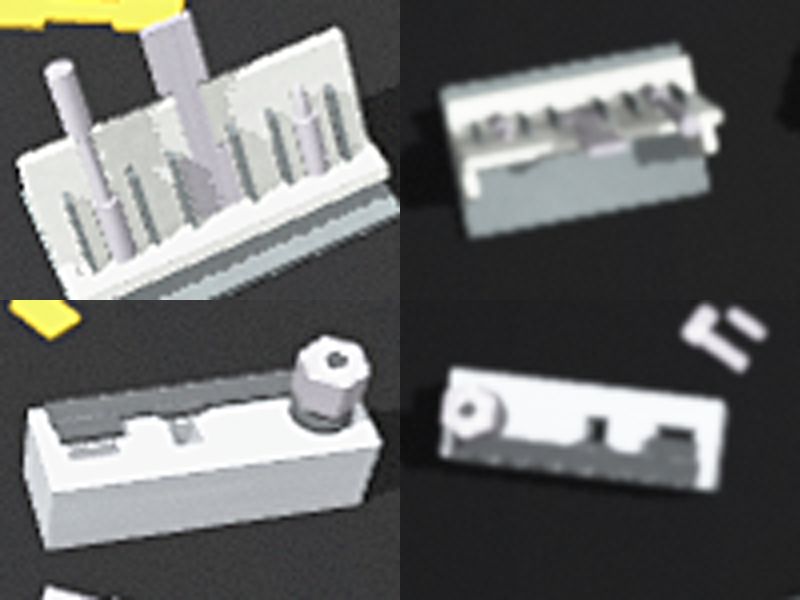

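The crop confirms that scene px (158,205) is the tip of the whole round bar in the right-hand (−y) channel. The grey flat bar is in the middle, with its top at (184,193), and the stub is in the +y channel. In the holder, the slot is at the −y end, the well in the middle and the nut at +y.

```bash
python3 - <<'E'
from h import *
np.set_printoptions(precision=4,suppress=True)
T1=lambda u,v:(272+(u-400)/4,145+v/4); S1=lambda u,v:(143+u/4,188+v/4)
T2=lambda u,v:(162+(u-400)/4,155+(v-300)/4); S2=lambda u,v:(273+u/4,152+(v-300)/4)
print("round top",tri(S1(60,68),T1(714,118)), plane("scene",[S1(60,68)],.163))
print("flat top",tri(S1(167,20),T1(598,147)), plane("scene",[S1(142,30),S1(190,12)],.161))
print("round foot",plane("scene",[S1(122,262)],.03))
print("flat foot",plane("scene",[S1(210,212),S1(236,202)],.032))
e=plane("top",[T1(468,238),T1(710,188)],0.0);print("back edge",e,np.arctan2(*(e[0]-e[1])[:2]))
c=plane("top",[T2(450,368),T2(727,400),T2(717,492),T2(443,455)],.065);print("holder top cam",c,c.mean(0))
f=plane("scene",[S2(50,492),S2(382,440)],.065);print("holder front scene",f)
print("nut top",tri(S2(338,362),T2(468,410)))
w=plane("top",[T2(596,432),T2(676,437)],.065);print("well,slot top",w)
w=plane("scene",[S2(185,430),S2(96,448)],.065);print("well,slot scene",w)
# holder white top contour
t=cv2.imread("pics/t_raw.png");m=(t.min(2)>215).astype(np.uint8)
for x in cv2.findContours(m[155:205,165:250],cv2.RETR_EXTERNAL,cv2.CHAIN_APPROX_NONE)[0]:
    if cv2.contourArea(x)>200: 
        ap=cv2.approxPolyDP(x,2.5,True).reshape(-1,2)+[165,155];print(ap)
E
```

```text
round top (array([ 0.5918, -0.2691,  0.1709]), np.float64(0.018753942377309336)) [[ 0.5884 -0.2604  0.163 ]]
flat top (array([ 0.5704, -0.1943,  0.1598]), np.float64(0.0040280400521636095)) [[ 0.5737 -0.2114  0.161 ]
 [ 0.569  -0.1824  0.161 ]]
round foot [[ 0.6387 -0.2554  0.03  ]]
flat foot [[ 0.6217 -0.1969  0.032 ]
 [ 0.6195 -0.1799  0.032 ]]
back edge [[ 0.5111 -0.1025  0.    ]
 [ 0.5513 -0.3117  0.    ]] -0.18977062235720057
holder top cam [[0.6205 0.2777 0.065 ]
 [0.5903 0.0481 0.065 ]
 [0.5149 0.057  0.065 ]
 [0.5483 0.2832 0.065 ]] [0.5685 0.1665 0.065 ]
holder front scene [[0.593  0.0517 0.065 ]
 [0.6202 0.2796 0.065 ]]
nut top (array([0.5812, 0.2542, 0.1099]), np.float64(0.004434974248193922))
well,slot top [[0.5655 0.156  0.065 ]
 [0.5604 0.0902 0.065 ]]
well,slot scene [[0.5714 0.1575 0.065 ]
 [0.5676 0.0944 0.065 ]]
[[175 173]
 [173 185]
 [177 188]
 [184 185]
 [185 177]
 [189 181]
 [188 187]
 [204 190]
 [208 183]
 [213 183]
 [214 190]
 [220 192]
 [226 185]
 [233 185]
 [239 200]
 [241 181]]
```

Moving over to the stand: translation first, then the turn so the fingers close across the flat bar's thickness.

Call:
drive_tool --deltas '[[[-122,-129,-10,0],[-122,-129,-30,0],[-122,-129,-30,0],[-122,-129,-30,0],[-122,-129,-30,0]]]' --jaw 85 --force 40

```text
t: 0.62
tcp_pos: [0.2616, 0.4354, 0.262]
tool_rot: [0.148, 0.989, -0.001, 0.0]
force: [0.3, -0.0, 0.2]
finger_gap: 0.994
gripper_force: 0.0
```

Call:
drive_tool --deltas '[[[-122,-129,0,0],[-122,-129,0,0],[-122,-129,0,0],[-122,-129,0,0],[-122,-129,0,0]]]'

```text
t: 1.03
tcp_pos: [0.3416, 0.2765, 0.2614]
tool_rot: [0.148, 0.989, -0.001, 0.001]
force: [0.1, 0.9, -0.5]
finger_gap: 0.996
gripper_force: 0.0
```

Call:
drive_tool --deltas '[[[-122,-129,0,0],[-122,-129,0,0],[-122,-129,0,0],[-122,-129,0,0],[-122,-129,0,0]]]'

```text
t: 1.45
tcp_pos: [0.4224, 0.1174, 0.2617]
tool_rot: [0.149, 0.989, -0.001, 0.002]
force: [0.2, 0.4, 1.1]
finger_gap: 0.992
gripper_force: 0.0
```

Call:
drive_tool --deltas '[[[-122,-129,0,0],[-122,-129,0,0],[-122,-129,0,0],[-122,-129,0,0],[-122,-129,0,0]]]'

```text
t: 1.87
tcp_pos: [0.5021, -0.0421, 0.2616]
tool_rot: [0.148, 0.989, -0.001, 0.002]
force: [0.3, 0.5, 0.7]
finger_gap: 0.993
gripper_force: 0.0
```

Call:
drive_tool --deltas '[[[-122,-129,0,0],[-122,-129,0,0],[-122,-129,0,0],[-122,-129,0,0],[-122,-129,0,0]]]'

```text
t: 2.28
tcp_pos: [0.5808, -0.2011, 0.2611]
tool_rot: [0.148, 0.989, -0.002, 0.002]
force: [0.5, -0.5, 0.3]
finger_gap: 0.998
gripper_force: 0.0
```

Call:
drive_tool --deltas '[[[0,0,0,0.12],[0,0,0,0.24],[0,0,0,0.36],[0,0,0,0.48],[0,0,0,0.6]]]'

```text
t: 2.7
tcp_pos: [0.5777, -0.1944, 0.2609]
tool_rot: [0.435, 0.901, 0.0, -0.001]
force: [1.1, -0.0, -0.2]
finger_gap: 0.992
gripper_force: 0.0
```

Call:
drive_tool --deltas '[[[0,0,0,0.12],[0,0,0,0.24],[0,0,0,0.36],[0,0,0,0.48],[0,0,0,0.5]]]'

```text
t: 3.12
tcp_pos: [0.5777, -0.1944, 0.261]
tool_rot: [0.643, 0.766, 0.0, -0.001]
force: [0.4, 0.0, -0.6]
finger_gap: 0.995
gripper_force: 0.0
```

```bash
cat >> h.py <<'E'
def to(x,y,z,a):
    s=manip.sense(); M=R.from_quat(s["tool_rot"]).as_matrix(); d=M.T@(np.array([x,y,z])-s["tcp_pos"])
    c=np.arctan2(M[1,1],M[0,1]); print("now",s["tcp_pos"].round(4),"ang %.3f"%c,"t %.2f"%s["t"],"F",s["force"].round(1),"gap %.1f"%(s["finger_gap"]*85.4),"| delta mm",(d*1000).round(1),"turn %.3f"%(-(a-c)))
E
python3 - <<'E'
from h import *
to(.578,-.198,.122,.18)
im=vision.snapshot("scene");cv2.imwrite("pics/s_n.png",im[:,:,::-1])
# refine holder features: 8x crops both views
t=cv2.imread("pics/t_raw.png");s=cv2.imread("pics/s_raw.png")
A=cv2.resize(s[170:203,275:375],None,fx=8,fy=8,interpolation=cv2.INTER_CUBIC);B=cv2.resize(t[168:206,165:250],None,fx=8,fy=8,interpolation=cv2.INTER_CUBIC)
B=cv2.copyMakeBorder(B,0,0,0,A.shape[1]-B.shape[1],cv2.BORDER_CONSTANT)
cv2.imwrite("pics/hold.png",np.vstack([A,B]))
E
```

```text
now [ 0.5777 -0.1944  0.261 ] ang 0.175 t 3.12 F [ 0.4  0.  -0.6] gap 85.0 | delta mm [ -3.7  -0.2 139. ] turn -0.005
```

View pics/hold.png

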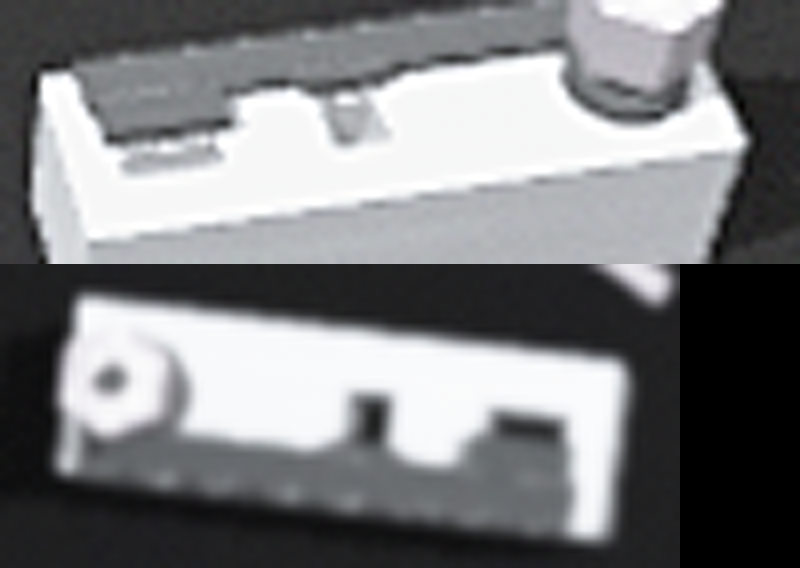

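Call:
drive_tool --deltas '[[[-4,0,40,0],[-4,0,80,0],[-4,0,110,0],[-4,0,139,0],[-4,0,139,0]]]' --jaw 85

```text
t: 3.58
tcp_pos: [0.5745, -0.197, 0.1163]
tool_rot: [0.641, 0.768, -0.001, -0.007]
force: [-0.5, 0.8, -0.7]
finger_gap: 0.998
gripper_force: 0.0
```

```bash
python3 - <<'E'
from h import *
np.set_printoptions(precision=4,suppress=True)
psi=-.125;ex=np.array([np.cos(psi),np.sin(psi)]);ey=np.array([-ex[1],ex[0]]);C=np.array([.5703,.1675])
L=lambda p:np.c_[(p[:,:2]-C)@ex,(p[:,:2]-C)@ey]*1000
T=lambda u,v:(165+(u-.0)/8,168+(v-264)/8);S=lambda u,v:(275+u/8,170+v/8)
a=plane("top",[T(371,419),T(529,424)],.065);print("top",a,L(a))
b=plane("scene",[S(362,143),S(172,165)],.065);b[:,:2]-=np.array([[.011],[.006]])*ex;print("scene",b,L(b))
c=plane("top",[T(80,296),T(628,358),T(607,541),T(60,474)],.065);print("corners top",L(c))
c=plane("scene",[S(90,240),S(745,148),S(40,78)],.065);print("corners scene",L(c))
to(.617,-.191,.122,.18)
save("scene","s2.png",(130,150,260,250),6)
E
```

```text
top [[0.5675 0.1548 0.065 ]
 [0.5645 0.0898 0.065 ]] [[ -1.1924 -12.9552]
 [  3.943  -77.8424]]
scene [[0.5722 0.1565 0.065 ]
 [0.5664 0.0918 0.065 ]] [[  3.237  -10.7147]
 [  5.6148 -75.6336]]
corners top [[  36.2236  113.9109]
 [  35.4061 -115.0448]
 [ -40.1249 -115.1969]
 [ -37.9962  112.6247]]
corners scene [[  37.3673 -110.1005]
 [  40.2761  114.4522]
 [ -34.0115 -109.79  ]]
now [ 0.5745 -0.197   0.1163] ang 0.180 t 3.58 F [-0.5  0.8 -0.7] gap 85.2 | delta mm [-1.7 42.8 -6.1] turn -0.000
```

View pics/s2.png

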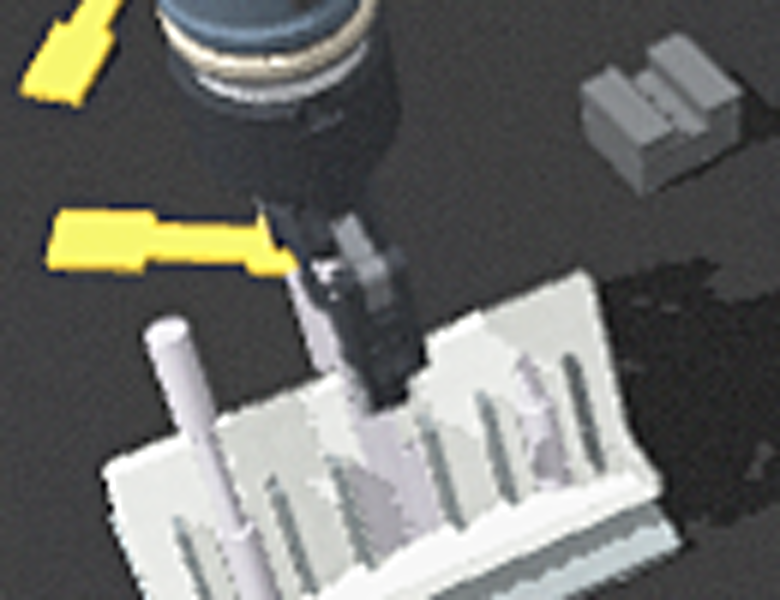

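The crop shows the fingers straddling the flat bar at about (340,300), clear of the round bar at (170,340). Next I half-close, push the bar upright and close.

Call:
drive_tool --deltas '[[[-2,0,-6,0],[-2,0,-6,0],[-2,0,-6,0],[-2,0,-6,0],[-2,0,-6,0]]]' --jaw 40

```text
t: 4.05
tcp_pos: [0.5798, -0.2021, 0.1299]
tool_rot: [0.642, 0.767, 0.0, 0.001]
force: [0.2, -0.3, -0.3]
finger_gap: 0.467
gripper_force: 0.0
```

Call:
drive_tool --deltas '[[[0,10,0,0],[0,20,0,0],[0,30,0,0],[0,38,0,0],[0,42,0,0]]]'

```text
t: 4.47
tcp_pos: [0.6224, -0.194, 0.1282]
tool_rot: [0.641, 0.767, 0.0, 0.001]
force: [-0.5, -0.0, -0.6]
finger_gap: 0.473
gripper_force: 0.1
```

Call:
drive_tool --deltas '[[[0,0,0,0],[0,0,0,0],[0,0,0,0],[0,0,0,0],[0,0,0,0]]]' --jaw 0

```text
t: 4.88
tcp_pos: [0.6198, -0.1942, 0.1281]
tool_rot: [0.642, 0.767, -0.0, -0.001]
force: [0.0, 0.4, -1.4]
finger_gap: 0.063
gripper_force: 40.9
```

Call:
drive_tool --deltas '[[[0,0,-5,0],[0,0,-15,0],[0,0,-30,0],[0,0,-45,0],[0,0,-60,0]]]'

```text
t: 5.3
tcp_pos: [0.6204, -0.1944, 0.1897]
tool_rot: [0.642, 0.767, 0.0, 0.0]
force: [-0.6, -0.7, -2.3]
finger_gap: 0.063
gripper_force: 40.7
```

Call:
drive_tool --deltas '[[[0,0,-30,0],[0,0,-60,0],[0,0,-60,0],[0,0,-60,0],[0,0,-60,0]]]'

```text
t: 5.72
tcp_pos: [0.6198, -0.1941, 0.2482]
tool_rot: [0.642, 0.767, -0.0, -0.0]
force: [-0.9, -0.6, -2.4]
finger_gap: 0.062
gripper_force: 40.7
```

```bash
python3 - <<'E'
from h import *
to(.5655,.0908,.24,-.125)
save("scene","s3.png",(120,110,270,260),4)
E
```

```text
now [ 0.6198 -0.1941  0.2482] ang 0.177 t 5.72 F [-0.9 -0.6 -2.4] gap 5.3 | delta mm [290.   -3.3   8.4] turn 0.302
```

View pics/s3.png

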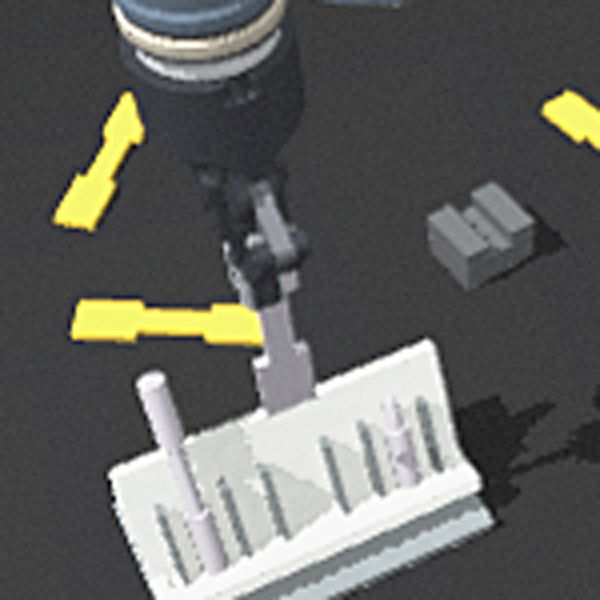

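The crop shows the flat bar held upright at (285,350), with its foot at about (289,404) in the crop and the stub untouched at (400,440).

```bash
python3 - <<'E'
from h import *
np.set_printoptions(precision=4,suppress=True)
s=manip.sense();M=R.from_quat(s["tool_rot"]).as_matrix();n=M[:,1];p0=s["tcp_pos"]+.003*n
for uv in [(264,412),(315,397),(257,366),(312,350),(268,308),(295,302)]:
    o,d=ray("scene",[(120+uv[0]/4,110+uv[1]/4)]);d=d[0];P=o+d*((p0-o)@n)/(d@n);print(uv,P,(M.T@(P-s["tcp_pos"])*1000).round(1))
E
```

```text
(264, 412) [ 0.6242 -0.2052  0.1558] [-12.2   3.   91.4]
(315, 397) [ 0.6189 -0.1755  0.1508] [18.   3.  96.5]
(257, 366) [ 0.6241 -0.2037  0.1965] [-10.6   3.   50.6]
(312, 350) [ 0.6185 -0.1727  0.1918] [20.9  3.  55.4]
(268, 308) [ 0.622  -0.1918  0.2384] [1.5 3.  8.8]
(295, 302) [ 0.6194 -0.1773  0.235 ] [16.2  3.  12.2]
```

Call:
drive_tool --deltas '[[[40,0,0,0],[80,0,0,0],[120,0,0,0],[145,-2,0,0],[145,-2,0,0]]]'

```text
t: 6.18
tcp_pos: [0.5893, -0.046, 0.2462]
tool_rot: [0.64, 0.768, -0.001, -0.004]
force: [-0.7, -0.4, -2.1]
finger_gap: 0.067
gripper_force: 40.7
```

Call:
drive_tool --deltas '[[[40,0,0,0],[80,0,0,0],[120,0,0,0.1],[143,-2,0,0.2],[143,-2,0,0.3]]]'

```text
t: 6.6
tcp_pos: [0.5629, 0.0929, 0.2466]
tool_rot: [0.749, 0.662, -0.001, -0.003]
force: [0.9, 0.1, -2.8]
finger_gap: 0.064
gripper_force: 40.7
```

Call:
drive_tool --deltas '[[[0,0,25,0],[0,0,50,0],[0,0,58,0],[0,0,58,0],[0,0,58,0]]]'

```text
t: 7.02
tcp_pos: [0.5656, 0.088, 0.1895]
tool_rot: [0.749, 0.662, -0.001, -0.001]
force: [0.0, 0.4, -1.4]
finger_gap: 0.066
gripper_force: 40.6
```

```bash
python3 - <<'E'
from h import *
to(.5655,.0885,.19,-.125)
s=vision.snapshot("scene");t=vision.snapshot("top")
c=lambda im,x,y,w,h,k:cv2.resize(im[y:y+h,x:x+w],None,fx=k,fy=k,interpolation=cv2.INTER_CUBIC)
cv2.imwrite("pics/c4.png",np.hstack([c(s,265,120,100,110,4),c(t,160,120,100,110,4)])[:,:,::-1])
E
```

```text
now [0.5656 0.088  0.1895] ang -0.123 t 7.02 F [ 0.   0.4 -1.4] gap 5.7 | delta mm [ 0.4 -0.2 -0.5] turn 0.002
```

View pics/c4.png

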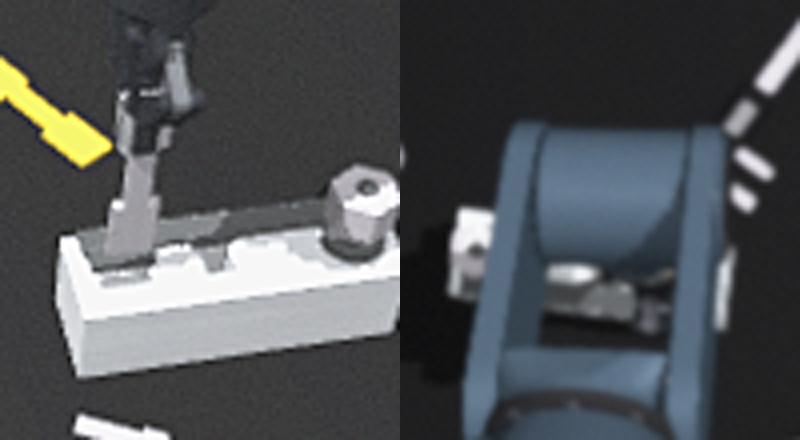

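The crop shows the flat bar's foot at about (130,259), just above the slot at (125,272). The top view is blocked by the arm.

```bash
python3 - <<'E'
from h import *
np.set_printoptions(precision=4,suppress=True)
P=lambda u,v:(265+u/4,120+v/4)
C=np.array([.5703,.1675]);e=np.array([[np.cos(-.125),np.sin(-.125)],[-np.sin(-.125),np.cos(-.125)]])
f=plane("scene",[P(104,264),P(156,256)],.0955);g=plane("scene",[P(98,281),P(150,271)],.065)
for n,q in(("foot front corners",f),("slot front corners",g)): print(n,((q[:,:2]-C)@e.T*1000).round(1))
print(((manip.sense()["tcp_pos"][:2]-C)@e.T*1000).round(1))
for c in[(104,264),(156,256)]:
    s=manip.sense();M=R.from_quat(s["tool_rot"]).as_matrix();n=M[:,1];o,d=ray("scene",[P(*c)]);d=d[0];Q=o+d*((s["tcp_pos"]+.003*n-o)@n)/(d@n);print((M.T@(Q-s["tcp_pos"])*1000).round(1))
E
```

```text
foot front corners [[ 18.  -94.8]
 [ 17.7 -59.9]]
slot front corners [[  6.9 -93.6]
 [  4.9 -57.3]]
[  6.5 -79.2]
[-12.6   3.  105.9]
[ 22.6   3.  105.6]
```

Call:
drive_tool --deltas '[[[-1,-2,0,0],[-1,-2,10,0],[-1,-2,20,0],[-1,-2,25,0],[-1,-2,30,0]]]'

```text
t: 7.53
tcp_pos: [0.5634, 0.0877, 0.1594]
tool_rot: [0.749, 0.662, -0.0, -0.0]
force: [0.7, 0.0, -1.9]
finger_gap: 0.067
gripper_force: 40.7
```

Call:
drive_tool --deltas '[[[0,0,3,0],[0,0,6,0],[0,0,9,0],[0,0,12,0],[0,0,12,0]]]'

```text
t: 7.95
tcp_pos: [0.5634, 0.0877, 0.1477]
tool_rot: [0.749, 0.662, -0.0, -0.0]
force: [-0.1, 0.4, -0.8]
finger_gap: 0.061
gripper_force: 40.7
```

Call:
drive_tool --deltas '[[[0,0,4,0],[0,0,8,0],[0,0,12,0],[0,0,16,0],[0,0,20,0]]]'

```text
t: 8.37
tcp_pos: [0.5636, 0.0878, 0.1278]
tool_rot: [0.749, 0.662, -0.0, -0.0]
force: [1.0, -0.5, -1.2]
finger_gap: 0.067
gripper_force: 40.7
```

Call:
drive_tool --deltas '[[[0,0,4,0],[0,0,8,0],[0,0,12,0],[0,0,14,0],[0,0,14,0]]]'

```text
t: 8.78
tcp_pos: [0.5634, 0.0877, 0.1137]
tool_rot: [0.749, 0.662, -0.0, -0.0]
force: [0.4, 0.3, -0.4]
finger_gap: 0.066
gripper_force: 40.7
```

Call:
drive_tool --deltas '[[[0,0,2,0],[0,0,4,0],[0,0,6,0],[0,0,7,0],[0,0,7,0]]]'

```text
t: 9.2
tcp_pos: [0.5635, 0.0878, 0.1071]
tool_rot: [0.749, 0.662, -0.0, -0.0]
force: [0.4, 0.4, -1.8]
finger_gap: 0.069
gripper_force: 40.7
```

Call:
drive_tool --deltas '[[[0,0,1,0],[0,0,2,0],[0,0,3,0],[0,0,4,0],[0,0,4,0]]]'

```text
t: 9.62
tcp_pos: [0.5639, 0.0877, 0.1041]
tool_rot: [0.749, 0.662, 0.0, 0.0]
force: [-0.5, 0.6, 4.0]
finger_gap: 0.067
gripper_force: 41.6
```

```bash
python3 - <<'E'
from h import *
to(.565,.088,.102,-.125)
save("scene","s5.png",(265,120,375,230),5)
E
```

```text
now [0.5639 0.0877 0.1041] ang -0.123 t 9.62 F [-0.5  0.6  4. ] gap 5.7 | delta mm [0.4 1.1 2.1] turn 0.002
```

View pics/s5.png

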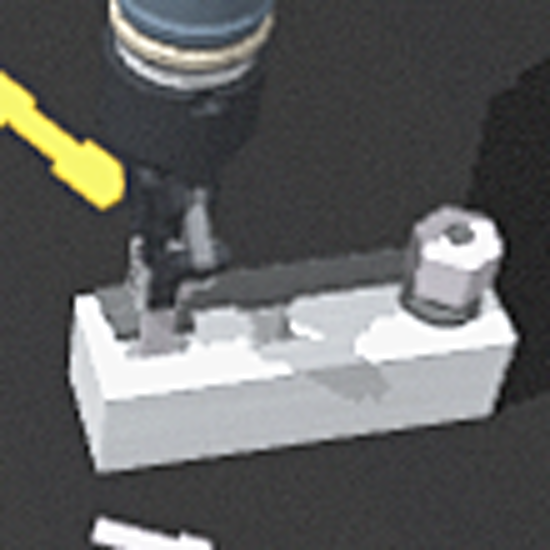

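The crop shows the flat bar seated in the slot at (165,330), confirmed by the floor contact force at TCP z 0.104. I release it and go to the round bar.

Call:
drive_tool --deltas '[[[0,0,-1,0],[0,0,-1,0],[0,0,-1,0],[0,0,-1,0],[0,0,-1,0]]]' --jaw 40

```text
t: 10.08
tcp_pos: [0.5637, 0.0877, 0.1042]
tool_rot: [0.749, 0.662, -0.0, -0.0]
force: [-0.0, 0.2, 0.8]
finger_gap: 0.467
gripper_force: 0.0
```

Call:
drive_tool --deltas '[[[0,0,-20,0],[0,0,-50,0],[0,0,-90,0],[0,0,-130,0],[0,0,-155,0]]]'

```text
t: 10.5
tcp_pos: [0.5651, 0.0878, 0.2632]
tool_rot: [0.749, 0.662, 0.002, 0.002]
force: [0.1, -0.1, -0.1]
finger_gap: 0.471
gripper_force: 0.0
```

Call:
drive_tool --deltas '[[[-40,8,0,0],[-80,16,0,0],[-120,25,0,0],[-160,34,0,0],[-171,36,0,0]]]' --jaw 85

```text
t: 10.92
tcp_pos: [0.5794, -0.0922, 0.2594]
tool_rot: [0.751, 0.661, -0.0, 0.002]
force: [0.2, 0.3, -0.2]
finger_gap: 0.992
gripper_force: 0.0
```

Call:
drive_tool --deltas '[[[-40,8,0,0],[-80,16,0,0],[-120,25,0,-0.1],[-160,34,0,-0.2],[-171,36,0,-0.3]]]'

```text
t: 11.33
tcp_pos: [0.5936, -0.2669, 0.259]
tool_rot: [0.642, 0.767, -0.001, 0.002]
force: [-0.3, 0.6, -1.0]
finger_gap: 0.996
gripper_force: 0.0
```

```bash
python3 - <<'E'
from h import *
to(.5943,-.2608,.122,.18)
save("scene","s6.png",(145,120,375,240),3.4)
E
```

```text
now [ 0.5936 -0.2669  0.259 ] ang 0.178 t 11.33 F [-0.3  0.6 -1. ] gap 85.0 | delta mm [  6.4   1.6 136.9] turn -0.002
```

View pics/s6.png

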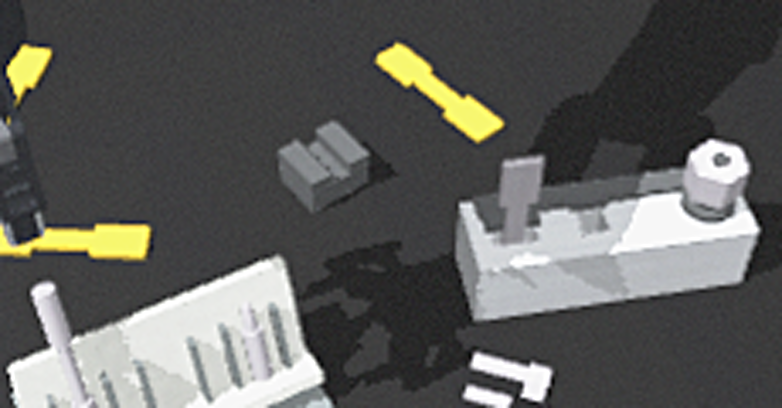

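The crop shows the flat bar standing upright in the slot at (520,200), and the round bar still in the stand with its top at (45,292).

Call:
drive_tool --deltas '[[[0,0,30,0],[0,0,30,0],[0,0,30,0]]]'

```text
t: 11.63
tcp_pos: [0.5917, -0.2585, 0.2274]
tool_rot: [0.642, 0.767, -0.0, -0.003]
force: [0.3, -0.6, 0.3]
finger_gap: 0.994
gripper_force: 0.0
```

```bash
python3 - <<'E'
from h import *
to(.5943,-.2608,.128,.18)
E
```

```text
now [ 0.5917 -0.2585  0.2274] ang 0.177 t 11.63 F [ 0.3 -0.6  0.3] gap 84.9 | delta mm [-3.2  2.6 99.4] turn -0.003
```

Call:
drive_tool --deltas '[[[-1,2,40,0],[-1,2,75,0],[-1,2,99,0],[-1,2,99,0],[-1,2,99,0]]]'

```text
t: 12.05
tcp_pos: [0.5953, -0.2599, 0.1303]
tool_rot: [0.642, 0.767, -0.0, -0.001]
force: [1.0, 0.0, 0.7]
finger_gap: 0.998
gripper_force: 0.0
```

Call:
drive_tool --deltas '[[[0,0,0,0],[0,0,0,0],[0,0,0,0],[0,0,0,0],[0,0,0,0]]]' --jaw 45

```text
t: 12.47
tcp_pos: [0.5958, -0.2615, 0.1316]
tool_rot: [0.642, 0.767, 0.0, 0.001]
force: [0.1, -0.6, -0.6]
finger_gap: 0.525
gripper_force: 0.0
```

```bash
python3 - <<'E'
from h import *
x,y=.580,-.363;a=.18
to(x*np.cos(a)-y*np.sin(a),x*np.sin(a)+y*np.cos(a),.128,.18)
E
```

```text
now [ 0.5958 -0.2615  0.1316] ang 0.177 t 12.47 F [ 0.1 -0.6 -0.6] gap 44.8 | delta mm [ 1.  40.6  3.6] turn -0.003
```

Call:
drive_tool --deltas '[[[1,10,4,0],[1,20,4,0],[1,30,4,0],[1,38,4,0],[1,41,4,0]]]'

```text
t: 12.88
tcp_pos: [0.6376, -0.2526, 0.1262]
tool_rot: [0.641, 0.767, 0.0, 0.001]
force: [-0.2, -0.2, -0.2]
finger_gap: 0.529
gripper_force: 0.1
```

Call:
drive_tool --deltas '[[[0,0,0,0],[0,0,0,0],[0,0,0,0],[0,0,0,0],[0,0,0,0]]]' --jaw 0

```text
t: 13.3
tcp_pos: [0.635, -0.2529, 0.1262]
tool_rot: [0.642, 0.767, -0.0, -0.0]
force: [0.5, 1.3, 0.3]
finger_gap: 0.174
gripper_force: 38.9
```

Call:
drive_tool --deltas '[[[0,0,-5,0],[0,0,-15,0],[0,0,-30,0],[0,0,-45,0],[0,0,-60,0]]]'

```text
t: 13.72
tcp_pos: [0.6355, -0.2531, 0.1877]
tool_rot: [0.642, 0.767, 0.0, 0.0]
force: [-0.3, 0.2, -2.0]
finger_gap: 0.177
gripper_force: 39.0
```

Call:
drive_tool --deltas '[[[0,0,-30,0],[0,0,-60,0],[0,0,-60,0],[0,0,-60,0],[0,0,-60,0]]]'

```text
t: 14.13
tcp_pos: [0.6349, -0.2526, 0.2462]
tool_rot: [0.642, 0.767, -0.0, -0.0]
force: [-0.1, 0.0, -1.4]
finger_gap: 0.174
gripper_force: 39.2
```

```bash
python3 - <<'E'
from h import *
to(.5699,.1557,.24,-.125)
save("scene","s7.png",(100,110,250,260),4)
E
```

```text
now [ 0.6349 -0.2526  0.2462] ang 0.177 t 14.13 F [-0.1  0.  -1.4] gap 14.8 | delta mm [413.4   7.9   6.4] turn 0.302
```

View pics/s7.png

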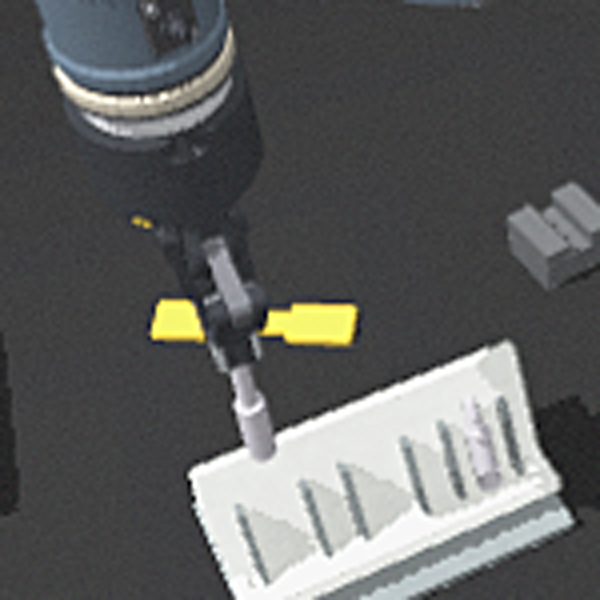

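The crop shows the round bar held near upright, with its foot at (261,456) and its shoulder at (250,405). The stub is unmoved at (483,445).

```bash
python3 - <<'E'
from h import *
np.set_printoptions(precision=4,suppress=True)
s=manip.sense();M=R.from_quat(s["tool_rot"]).as_matrix();n=M[:,1];p0=s["tcp_pos"]
for uv in [(248,458),(275,455),(261,460),(235,405),(265,399),(233,370),(253,367)]:
    o,d=ray("scene",[(100+uv[0]/4,110+uv[1]/4)]);d=d[0];P=o+d*((p0-o)@n)/(d@n);print(uv,(M.T@(P-s["tcp_pos"])*1000).round(1))
E
```

```text
(248, 458) [-9.3  0.  93.2]
(275, 455) [  5.1   0.  100.1]
(261, 460) [-3.   0.  99.5]
(235, 405) [-7.6  0.  45.6]
(265, 399) [ 8.1  0.  50.2]
(233, 370) [-3.4  0.  18.2]
(253, 367) [ 6.7  0.  21.7]
```

Call:
drive_tool --deltas '[[[0,0,-30,0],[0,0,-60,0],[0,0,-65,0],[0,0,-65,0],[0,0,-65,0]]]'

```text
t: 14.6
tcp_pos: [0.6347, -0.2525, 0.3094]
tool_rot: [0.642, 0.767, -0.0, -0.002]
force: [-0.2, 1.1, -2.2]
finger_gap: 0.175
gripper_force: 39.3
```

Call:
drive_tool --deltas '[[[35,1,0,0],[70,2,0,0],[105,3,0,0],[138,3,0,0],[138,3,0,0]]]'

```text
t: 15.02
tcp_pos: [0.6108, -0.1094, 0.3082]
tool_rot: [0.64, 0.768, 0.0, -0.005]
force: [-0.8, -0.3, -1.9]
finger_gap: 0.176
gripper_force: 39.2
```

Call:
drive_tool --deltas '[[[35,1,0,0],[70,2,0,0],[105,3,0,0],[138,3,0,0],[138,3,0,0]]]'

```text
t: 15.43
tcp_pos: [0.5895, 0.0257, 0.3087]
tool_rot: [0.64, 0.769, -0.001, -0.004]
force: [-1.0, 0.1, -1.9]
finger_gap: 0.176
gripper_force: 39.2
```

Call:
drive_tool --deltas '[[[35,1,0,0],[70,2,0,0],[105,3,0,0.1],[138,3,0,0.2],[138,3,0,0.3]]]'

```text
t: 15.85
tcp_pos: [0.5687, 0.1613, 0.3089]
tool_rot: [0.749, 0.662, -0.001, -0.003]
force: [-0.4, -1.2, -1.6]
finger_gap: 0.172
gripper_force: 39.3
```

Call:
drive_tool --deltas '[[[0,0,30,0],[0,0,60,0],[0,0,90,0],[0,0,115,0],[0,0,115,0]]]'

```text
t: 16.27
tcp_pos: [0.5662, 0.1551, 0.1889]
tool_rot: [0.749, 0.662, -0.007, -0.005]
force: [-0.2, -0.4, -1.8]
finger_gap: 0.17
gripper_force: 39.2
```

Call:
drive_tool --deltas '[[[0,0,0,0],[0,0,0,0],[0,0,0,0]]]'

```text
t: 16.52
tcp_pos: [0.5729, 0.156, 0.1979]
tool_rot: [0.749, 0.662, 0.001, 0.001]
force: [-0.6, 0.0, -0.8]
finger_gap: 0.17
gripper_force: 39.2
```

```bash
python3 - <<'E'
from h import *
to(.5705,.1569,.165,-.125)
s=vision.snapshot("scene");t=cv2.imread("pics/s_raw.png")[:,:,::-1]
c=lambda im:cv2.resize(im[120:220,275:375],None,fx=4,fy=4,interpolation=cv2.INTER_CUBIC)
cv2.imwrite("pics/s8.png",np.hstack([c(s),c(t)])[:,:,::-1])
E
```

```text
now [0.5729 0.156  0.1979] ang -0.123 t 16.52 F [-0.6  0.  -0.8] gap 14.5 | delta mm [ 0.6 -2.6 32.9] turn 0.002
```

View pics/s8.png

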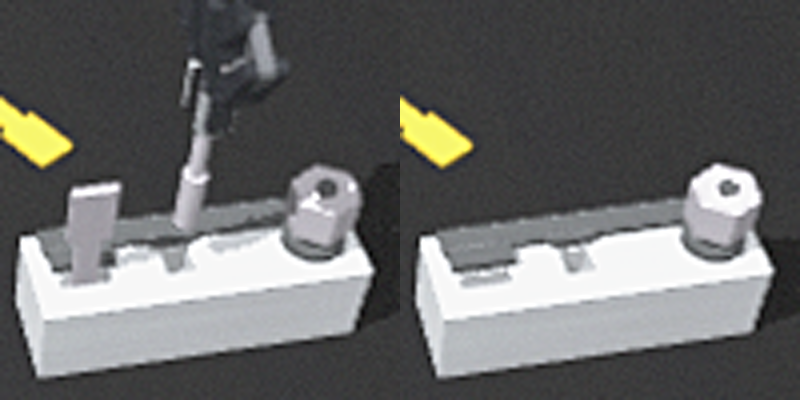

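The crop shows the flat bar standing in the slot at (92,230). The round bar's foot is at (186,228), just above the well at (178,257).

```bash
python3 - <<'E'
from h import *
np.set_printoptions(precision=4,suppress=True)
P=lambda u,v:(275+u/4,120+v/4)
C=np.array([.5703,.1675]);e=np.array([[np.cos(-.125),np.sin(-.125)],[-np.sin(-.125),np.cos(-.125)]])
to(.5705,.1569,.165,-.125)
s=manip.sense();M=R.from_quat(s["tool_rot"]).as_matrix();n=M[:,1]
for c in[(174,228),(200,228),(187,234),(179,180),(208,177)]:
    o,d=ray("scene",[P(*c)]);d=d[0];Q=o+d*((s["tcp_pos"]-o)@n)/(d@n);print((M.T@(Q-s["tcp_pos"])*1000).round(1),((Q[:2]-C)@e.T*1000).round(1))
w=plane("scene",[P(165,248),P(195,268),P(168,270),P(182,270)],.065);print(((w[:,:2]-C)@e.T*1000).round(1))
# profile: well left/right edges along a mid-depth line from first image
im=cv2.cvtColor(cv2.imread("pics/s_raw.png"),cv2.COLOR_BGR2GRAY)
for x in(4.,8.):
    ys=np.arange(-30,8,2.);pts=np.c_[(C+x/1000*e[0])+ys[:,None]/1000*e[1],np.full(len(ys),.065)]
    uv=proj("scene",pts).astype(np.float32);print(x,[(int(a),int(b)) for a,b in zip(ys,cv2.remap(im,uv[:,0],uv[:,1],1).ravel())])
    it=cv2.cvtColor(cv2.imread("pics/t_raw.png"),cv2.COLOR_BGR2GRAY);uv=proj("top",pts).astype(np.float32);print("top",[(int(a),int(b)) for a,b in zip(ys,cv2.remap(it,uv[:,0],uv[:,1],1).ravel())])
for xy in(-12.,):
    xs=np.arange(-14,26,2.);pts=np.c_[(C+xy/1000*e[1])+xs[:,None]/1000*e[0],np.full(len(xs),.065)]
    for n,I in(("scene",im),("top",it)):
        uv=proj(n,pts).astype(np.float32);print(n,"x",[(int(a),int(b)) for a,b in zip(xs,cv2.remap(I,uv[:,0],uv[:,1],1).ravel())])
E
```

```text
now [0.5728 0.1561 0.1981] ang -0.123 t 16.57 F [ 0.1  0.2 -1.6] gap 15.0 | delta mm [ 0.5 -2.5 33.1] turn 0.002
[-6.3 -0.  99.1] [  4.3 -17.2]
[ 12.1   0.  102.9] [4.2 1.2]
[  3.8   0.  107.1] [ 4.3 -7.2]
[-9.2 -0.  53.1] [  4.1 -20.2]
[10.1  0.  54.2] [ 4.1 -0.9]
[[ -7.8 -15.2]
 [ 13.   -0.6]
 [ 11.3 -18.9]
 [ 13.1  -9.7]]
4.0 [(-30, 247), (-28, 247), (-26, 249), (-24, 249), (-22, 240), (-20, 188), (-18, 165), (-16, 164), (-14, 177), (-12, 178), (-10, 180), (-8, 185), (-6, 199), (-4, 207), (-2, 222), (0, 247), (2, 249), (4, 248), (6, 247)]
top [(-30, 250), (-28, 250), (-26, 248), (-24, 243), (-22, 226), (-20, 188), (-18, 134), (-16, 89), (-14, 57), (-12, 53), (-10, 63), (-8, 84), (-6, 113), (-4, 143), (-2, 177), (0, 208), (2, 236), (4, 244), (6, 249)]
8.0 [(-30, 247), (-28, 247), (-26, 248), (-24, 251), (-22, 225), (-20, 187), (-18, 149), (-16, 153), (-14, 164), (-12, 175), (-10, 189), (-8, 200), (-6, 208), (-4, 206), (-2, 220), (0, 236), (2, 248), (4, 247), (6, 247)]
top [(-30, 250), (-28, 250), (-26, 249), (-24, 246), (-22, 229), (-20, 205), (-18, 158), (-16, 128), (-14, 108), (-12, 107), (-10, 110), (-8, 121), (-6, 136), (-4, 152), (-2, 184), (0, 214), (2, 235), (4, 244), (6, 248)]
scene x [(-14, 82), (-12, 121), (-10, 169), (-8, 224), (-6, 224), (-4, 186), (-2, 181), (0, 183), (2, 180), (4, 178), (6, 174), (8, 175), (10, 184), (12, 209), (14, 239), (16, 249), (18, 250), (20, 248), (22, 247), (24, 247)]
top x [(-14, 108), (-12, 95), (-10, 79), (-8, 61), (-6, 46), (-4, 40), (-2, 38), (0, 39), (2, 45), (4, 53), (6, 69), (8, 107), (10, 151), (12, 200), (14, 234), (16, 245), (18, 249), (20, 250), (22, 250), (24, 250)]
```

Call:
drive_tool --deltas '[[[0,-3,5,0],[0,-3,12,0],[0,-3,20,0],[0,-3,25,0],[0,-3,28,0]]]'

```text
t: 16.98
tcp_pos: [0.5678, 0.1565, 0.1671]
tool_rot: [0.749, 0.662, -0.001, -0.001]
force: [-1.0, -0.6, -1.3]
finger_gap: 0.171
gripper_force: 39.3
```

Call:
drive_tool --deltas '[[[0,0,3,0],[0,0,6,0],[0,0,9,0],[0,0,12,0],[0,0,12,0]]]'

```text
t: 17.4
tcp_pos: [0.5682, 0.1565, 0.1557]
tool_rot: [0.749, 0.662, -0.0, -0.0]
force: [-0.6, 1.3, -2.7]
finger_gap: 0.176
gripper_force: 39.3
```

Call:
drive_tool --deltas '[[[0,1,4,0],[0,1,8,0],[0,1,12,0],[0,1,16,0],[0,1,16,0]]]'

```text
t: 17.82
tcp_pos: [0.5688, 0.1563, 0.1393]
tool_rot: [0.749, 0.662, -0.001, -0.001]
force: [-0.1, -0.2, -1.1]
finger_gap: 0.171
gripper_force: 39.3
```

Call:
drive_tool --deltas '[[[0,0,4,0],[0,0,8,0],[0,0,12,0],[0,0,16,0],[0,0,16,0]]]'

```text
t: 18.23
tcp_pos: [0.5688, 0.1563, 0.1233]
tool_rot: [0.749, 0.662, -0.001, -0.001]
force: [-0.4, 1.3, -1.6]
finger_gap: 0.175
gripper_force: 39.3
```

Call:
drive_tool --deltas '[[[0,0,4,0],[0,0,8,0],[0,0,12,0],[0,0,14,0],[0,0,14,0]]]'

```text
t: 18.65
tcp_pos: [0.569, 0.1564, 0.1096]
tool_rot: [0.749, 0.662, -0.001, -0.0]
force: [0.1, -0.0, -1.6]
finger_gap: 0.173
gripper_force: 39.3
```

Call:
drive_tool --deltas '[[[0,0,1,0],[0,0,2,0],[0,0,3,0],[0,0,4,0],[0,0,4,0]]]'

```text
t: 19.07
tcp_pos: [0.5694, 0.1564, 0.1062]
tool_rot: [0.749, 0.662, -0.0, -0.0]
force: [0.9, -0.7, -3.1]
finger_gap: 0.173
gripper_force: 39.3
```

Call:
drive_tool --deltas '[[[0,0,1,0],[0,0,2,0],[0,0,3,0],[0,0,4,0],[0,0,4,0]]]'

```text
t: 19.48
tcp_pos: [0.5693, 0.1564, 0.1021]
tool_rot: [0.749, 0.662, -0.0, -0.0]
force: [0.4, -0.2, -0.9]
finger_gap: 0.172
gripper_force: 39.3
```

```bash
python3 - <<'E'
from h import *
to(.569,.1564,.104,-.125)
# nut centre estimates from blobs of bright top face in first images
C=np.array([.5703,.1675]);e=np.array([[np.cos(-.125),np.sin(-.125)],[-np.sin(-.125),np.cos(-.125)]])
P=plane("top",[(165+112/8,168+(379-264)/8)],.118);Q=plane("scene",[(273+338/4,152+62/4)],.118)
for q in(P,Q): print(q,((q[:,:2]-C)@e.T*1000).round(1))
E
```

```text
now [0.5693 0.1564 0.1021] ang -0.123 t 19.48 F [ 0.4 -0.2 -0.9] gap 14.7 | delta mm [-0.  -0.3 -1.9] turn 0.002
[[0.57977234 0.25021736 0.118     ]] [[-0.9 83.3]]
[[0.58804852 0.2512381  0.118     ]] [[ 7.2 85.3]]
```

Call:
drive_tool --deltas '[[[0,0,1,0],[0,0,2,0],[0,0,3,0],[0,0,3,0]]]'

```text
t: 19.82
tcp_pos: [0.5694, 0.1564, 0.0991]
tool_rot: [0.749, 0.662, -0.0, -0.0]
force: [-1.0, 0.2, -0.9]
finger_gap: 0.171
gripper_force: 39.4
```

Call:
drive_tool --deltas '[[[0,0,1,0],[0,0,2,0],[0,0,3,0],[0,0,3,0]]]'

```text
t: 20.15
tcp_pos: [0.5702, 0.1566, 0.0989]
tool_rot: [0.749, 0.662, 0.001, 0.001]
force: [-2.1, 0.1, 12.3]
finger_gap: 0.177
gripper_force: 41.1
```

Floor contact at 12 N. I release, retreat upward and verify numerically.

Call:
drive_tool --deltas '[[[0,0,-2,0],[0,0,-2,0],[0,0,-2,0],[0,0,-2,0]]]' --jaw 50

```text
t: 20.48
tcp_pos: [0.5694, 0.1564, 0.0981]
tool_rot: [0.749, 0.662, -0.0, -0.0]
force: [0.6, 1.1, 0.4]
finger_gap: 0.588
gripper_force: 0.0
```

Call:
drive_tool --deltas '[[[0,0,-20,0],[0,0,-50,0],[0,0,-90,0],[0,0,-130,0],[0,0,-145,0]]]'

```text
t: 20.9
tcp_pos: [0.5722, 0.1568, 0.2487]
tool_rot: [0.749, 0.662, 0.004, 0.003]
force: [0.4, -0.0, 0.0]
finger_gap: 0.587
gripper_force: 0.0
```

Call:
drive_tool --deltas '[[[35,0,0,0],[70,0,0,0],[95,0,0,0],[95,0,0,0],[95,0,0,0]]]' --jaw 85

```text
t: 21.32
tcp_pos: [0.5807, 0.2518, 0.2426]
tool_rot: [0.748, 0.663, -0.001, -0.0]
force: [-0.1, -0.5, -0.6]
finger_gap: 1.001
gripper_force: 0.0
```

```bash
python3 - <<'E'
from h import *
np.set_printoptions(precision=1,suppress=True,linewidth=200)
to(.5806,.2493,.16,-.125)
im=vision.snapshot("scene");cv2.imwrite("pics/s9.png",im[:,:,::-1]);g=cv2.cvtColor(im,cv2.COLOR_RGB2GRAY)
top=vision.snapshot("top");cv2.imwrite("pics/t9.png",top[:,:,::-1])
C=np.array([.5703,.1675]);e=np.array([[np.cos(-.125),np.sin(-.125)],[-np.sin(-.125),np.cos(-.125)]])
W=lambda x,y,z:np.r_[C+(x*e[0]+y*e[1])/1000,z/1000]
for nm,x,y in(("round",.5,-10.6),("flat",4.5,-76.5)):
    for z in(140,150): print(nm,z,proj("scene",[W(x,y,z)]))
r0=g[138:190,314:332]; print(r0[::2])
print("flat");print(g[150:166:2,286:312])
E
```

```text
now [0.6 0.3 0.2] ang -0.120 t 21.32 F [-0.1 -0.5 -0.6] gap 85.5 | delta mm [-2.4  0.3 82.6] turn 0.005
round 140 [[322.7 164.8]]
round 150 [[323.2 162.1]]
flat 140 [[298.1 169.5]]
flat 150 [[298.4 166.8]]
[[ 55  58  61  55  59  59  59  58  60  58  60  56  58  63  59  57  58  58]
 [ 61  61  61  60  60  58  58  58  61  58  58  61  57  59  58  62  59  57]
 [ 53  56  62  60  62  60  56  58  58  56  58  58  56  56  60  60  59  59]
 [ 60  61  53  57  60  57  60  55  57  57  64  61  59  56  58  60  56  55]
 [ 52  60  61  56  59  57  59  55  60  58  60  58  61  56  58  59  57  59]
 [ 58  58  59  62  54  55  54  62  49  57  57  57  60  58  59  60  58  58]
 [ 55  59  60  55  59  56  60  59  58  58  59  57  59  58  54  60  56  58]
 [ 57  58  62  62  54  57  59  54  56  59  60  51  58  59  58  57  60  59]
 [ 56  56  61  61  59  60  57  59  55  60  60  55  64  54  60  60  56  64]
 [ 60  56  59  61  62  58  57  59  57  55  56  60  59  62  58  65  57  60]
 [ 56  61  57  58  58  55  55  56  56  56  57  57  57  53  58  58  50  57]
 [ 54  58  58  58  54  46  88  94 120 132  85  44  51  56  60  60  60
[... 1218 characters left out ...]
  61  57  55  63  60  60  58  59  58  53  58  57  56  56]
 [232 232 237 237 225 146  68  55  56  63  63  63  60  58  60  60  60  60  60  60  60  62  59  59  58  58]
 [231 231 232 233 239 239 214  83  52  56  56  60  55  57  60  62  61  61  59  54  59  58  59  59  59  57]
 [233 236 238 229 161  94  48  45  58  62  54  57  61  66  58  62  58  56  61  62  56  59  60  58  60  60]
 [231 160  96  54  51  58  56  59  61  59  62  62  60  58  62  62  60  59  63  59  60  60  60  59  61  60]
 [ 55  50  56  59  56  58  61  58  60  59  60  62  59  60  56  60  57  63  58  59  54  61  56  60  60  60]
 [ 65  58  61  57  55  64  58  58  58  52  58  58  54  56  51  49  48  47  52  52  61  59  61  55  58  58]]
```

```bash
python3 - <<'E'
from h import *
np.set_printoptions(precision=1,suppress=True,linewidth=200)
C=np.array([.5703,.1675]);e=np.array([[np.cos(-.125),np.sin(-.125)],[-np.sin(-.125),np.cos(-.125)]])
for f in("scene","top"):
    im=cv2.imread("pics/%s_raw.png"%f[0]);g=cv2.cvtColor(im,cv2.COLOR_BGR2GRAY)
    # rectified local view of the plane z=.114 in holder axes, 0.5 mm/px: +/-35 mm about (1,83)
    xs,ys=np.meshgrid(np.arange(-35,35.1,.5),np.arange(-35,35.1,.5))
    P=np.dstack([C[0]+((xs+1)*e[0,0]+(ys+83)*e[1,0])/1000,C[1]+((xs+1)*e[0,1]+(ys+83)*e[1,1])/1000,np.full(xs.shape,.114)])
    uv=proj(f,P).reshape(xs.shape+(2,)).astype(np.float32);r=cv2.remap(g,uv[...,0],uv[...,1],cv2.INTER_CUBIC)
    cv2.imwrite("pics/nut_%s.png"%f,r)
    for th in(215,225,235):
        m=(r>th).astype(np.uint8);m=cv2.morphologyEx(m,cv2.MORPH_CLOSE,np.ones((17,17)))
        n,l,st,c=cv2.connectedComponentsWithStats(m);k=l[70,70]
        if k==0: print(f,th,"none");continue
        q=(l==k).astype(np.uint8);cn=max(cv2.findContours(q,0,1)[0],key=cv2.contourArea);h=cv2.approxPolyDP(cv2.convexHull(cn),6,True).reshape(-1,2)*.5-35
        d=np.roll(h,-1,0)-h;print(f,th,"area",st[k,4]*.25,"c",c[k]*.5-35,"edge deg mod60",np.c_[np.degrees(np.arctan2(d[:,1],d[:,0]))%60,np.linalg.norm(d,axis=1)].tolist())
    print(r[10:131:8,10:131:5])
E
```

```text
scene 215 none
scene 225 none
scene 235 none
[[ 56  56  56  57  59  53  54  55  56  57  51  47  60  95 136 154 168 182 184 184 185 186 182 181 187]
 [ 56  58  58  60  54  55  58  60  59  51  40  45  90 138 175 186 186 185 182 180 185 185 184 186 187]
 [ 59  59  61  58  61  59  51  45  50  85 147 183 172 173 183 184 172 177 175 183 183 182 183 188 188]
 [ 57  58  55  57  54  49  57 126 228 255 245 227 231 230 230 240 251 225 182 181 182 186 184 185 188]
 [ 57  57  61  60  46  39 119 224 253 251 246 246 245 244 245 248 255 247 209 190 179 187 185 184 185]
 [ 63  59  58  49  51 109 214 255 249 244 243 244 246 248 248 248 247 248 243 214 178 181 183 186 183]
 [ 58  61  49  45 107 219 255 250 246 248 255 250 253 255 255 255 251 250 247 235 226 197 178 187 184]
 [ 53  53  37  59 171 248 254 250 254 255 198 142 118  98 157 238 252 254 249 250 251 229 171 158 147]
 [ 51  42  73 182 255 255 253 255 247 171 112 123 122 104 156 246 255 250 248 249 255 238 146 122 138]
 [ 51  46  54 140 210 250 255 255 244 145 105 119 102 114 172 242 255 248 249 249 234 180 137 143 147]
 [ 54  47  30  64 125 199
[... 1581 characters left out ...]
 238 246 246 236 210 160 121 121 153 199 231 244 244 245 245 246 248 247 238 186]
 [104 101 103 130 178 217 237 245 243 231 205 182 190 220 240 247 246 242 240 242 246 249 249 239 192]
 [172 169 166 166 179 204 228 240 242 240 237 236 236 240 240 241 239 238 241 245 248 250 251 240 198]
 [164 157 160 166 172 185 206 233 246 245 240 237 234 233 236 239 240 231 220 217 224 231 236 220 178]
 [ 77  69  67  68  70  83 110 152 177 186 184 182 185 185 181 178 166 143 111  93  99 109 111  99  74]
 [ 22  19  17  16  14  16  26  41  50  54  54  55  57  58  56  53  44  33  27  27  30  32  32  28  27]
 [ 16  17  16  15  17  15  13  14  15  15  16  17  16  16  14  13  15  16  17  23  28  30  30  31  31]]
```

```bash
python3 - <<'E'
import cv2,numpy as np
for f,th in(("scene",None),("top",None)):
    r=cv2.GaussianBlur(cv2.imread("pics/nut_%s.png"%f,0),(0,0),1.5).astype(float)
    gy=np.gradient(r,axis=0)
    for nm,sl,sg in(("lowy",slice(14,50),1),("highy",slice(95,128),-1)):
        xs=np.arange(54,88);y=np.array([np.argmax(sg*gy[sl,x])+sl.start for x in xs]);p=np.polyfit(xs,y,1);print(f,nm,"slope %.3f mid %.1f"%(p[0],np.polyval(p,70)*.5-35),y[::4]*.5-35)
    # full hexagon: radius extent per direction via gradient outward from centre (scene)
    n=[]
    for a in np.radians(np.arange(0,360,5)):
        t=np.arange(28,56);u=(72+t*np.cos(a)).astype(np.float32);v=(72+t*np.sin(a)).astype(np.float32)
        q=cv2.remap(r.astype(np.float32),u[None],v[None],1)[0];n.append(t[np.argmin(np.gradient(q))]*.5)
    print(f,n)
E
```

```text
scene lowy slope 0.154 mid -22.2 [-20.  -22.  -23.  -24.  -25.  -25.5 -19.5 -19.5 -20. ]
scene highy slope -0.077 mid 22.6 [23.  23.  23.  23.  22.5 22.5 22.  22.  22. ]
scene [np.float64(23.0), np.float64(22.5), np.float64(22.0), np.float64(21.5), np.float64(20.5), np.float64(20.5), np.float64(20.5), np.float64(22.0), np.float64(22.5), np.float64(23.0), np.float64(23.0), np.float64(23.5), np.float64(23.0), np.float64(22.5), np.float64(22.5), np.float64(22.5), np.float64(21.5), np.float64(21.5), np.float64(21.5), np.float64(22.0), np.float64(22.5), np.float64(23.0), np.float64(23.5), np.float64(24.0), np.float64(24.5), np.float64(24.5), np.float64(23.5), np.float64(23.0), np.float64(22.0), np.float64(21.5), np.float64(21.5), np.float64(22.0), np.float64(22.5), np.float64(23.0), np.float64(24.5), np.float64(24.5), np.float64(23.5), np.float64(22.5), np.float64(21.5), np.float64(21.5), np.float64(21.5), np.float64(21.0), np.float64(21.0), np.float64(21.0), np.float64(21.0), np.float64(21.5), np.float64(22.5), np.float64(23.0), np.float64(23.0), np.float64(23.0), np.float64(23.5), np.fl
[... 1138 characters left out ...]
p.float64(23.5), np.float64(24.5), np.float64(24.0), np.float64(23.5), np.float64(23.5), np.float64(22.5), np.float64(22.0), np.float64(21.5), np.float64(21.5), np.float64(21.0), np.float64(22.0), np.float64(21.5), np.float64(22.5), np.float64(23.0), np.float64(22.5), np.float64(22.5), np.float64(22.0), np.float64(20.5), np.float64(20.0), np.float64(19.5), np.float64(19.5), np.float64(19.0), np.float64(20.0), np.float64(20.0), np.float64(20.0), np.float64(20.5), np.float64(20.5), np.float64(20.0), np.float64(19.0), np.float64(18.0), np.float64(16.0), np.float64(16.0), np.float64(14.0), np.float64(14.0), np.float64(15.5), np.float64(27.5), np.float64(27.5), np.float64(27.5), np.float64(27.5)]
```

The round bar's top matches the seated position. The nut is at about (0.582, 0.2505), with its flats turned about 5° clockwise of the holder's y axis.

Call:
drive_tool --deltas '[[[0,0,0,-0.11],[0,0,0,-0.22],[0,0,0,-0.33],[0,0,0,-0.44],[0,0,0,-0.44]]]' --jaw 70 --force 40

```text
t: 21.83
tcp_pos: [0.581, 0.2491, 0.243]
tool_rot: [0.587, 0.81, -0.001, -0.0]
force: [-0.9, -0.2, -0.8]
finger_gap: 0.815
gripper_force: 0.0
```

```bash
python3 - <<'E'
from h import *
to(.5823,.2506,.083,.319)
E
```

```text
now [0.581  0.2491 0.243 ] ang 0.317 t 21.83 F [-0.9 -0.2 -0.8] gap 69.6 | delta mm [  1.1   1.8 160. ] turn -0.002
```

Call:
drive_tool --deltas '[[[1,2,30,0],[1,2,60,0],[1,2,85,0],[1,2,100,0],[1,2,105,0]]]'

```text
t: 22.25
tcp_pos: [0.5806, 0.2506, 0.135]
tool_rot: [0.588, 0.809, -0.003, -0.002]
force: [-0.5, 0.4, 1.2]
finger_gap: 0.819
gripper_force: 0.0
```

Call:
drive_tool --deltas '[[[0,0,15,0],[0,0,30,0],[0,0,45,0],[0,0,55,0],[0,0,55,0]]]'

```text
t: 22.67
tcp_pos: [0.5817, 0.2514, 0.0817]
tool_rot: [0.587, 0.809, -0.001, -0.001]
force: [-0.0, -0.2, -0.2]
finger_gap: 0.815
gripper_force: 0.0
```

Call:
drive_tool --deltas '[[[0,0,0,0],[0,0,0,0],[0,0,0,0],[0,0,0,0],[0,0,0,0]]]' --jaw 20

```text
t: 23.08
tcp_pos: [0.5822, 0.252, 0.0848]
tool_rot: [0.587, 0.81, -0.0, -0.0]
force: [-3.4, -1.6, 5.8]
finger_gap: 0.46
gripper_force: 41.4
```

```bash
python3 - <<'E'
from h import *
to(.5823,.2506,.083,.319);print(manip.sense()["ft_torque"].round(2),manip.sense()["gripper_force"])
E
```

```text
now [0.5822 0.252  0.0848] ang 0.317 t 23.08 F [-3.4 -1.6  5.8] gap 39.3 | delta mm [-1.3 -0.3  1.8] turn -0.002
[-0.34  0.7   0.09] 41.4285228587687
```

The gap is 39.3 mm, so the pads sit flat on the nut. Turning clockwise.

Call:
drive_tool --deltas '[[[0,0,0,0.08],[0,0,0,0.16],[0,0,0,0.24],[0,0,0,0.32],[0,0,0,0.4]]]'

```text
t: 23.5
tcp_pos: [0.5822, 0.252, 0.0848]
tool_rot: [0.737, 0.676, -0.0, 0.0]
force: [-4.0, -2.6, 5.6]
finger_gap: 0.465
gripper_force: 42.1
```

Call:
drive_tool --deltas '[[[0,0,0,0.08],[0,0,0,0.16],[0,0,0,0.24],[0,0,0,0.32],[0,0,0,0.4]]]'

```text
t: 23.92
tcp_pos: [0.5823, 0.252, 0.0848]
tool_rot: [0.857, 0.516, -0.0, 0.0]
force: [-3.1, -2.1, 6.8]
finger_gap: 0.467
gripper_force: 42.1
```

```bash
python3 - <<'E'
from h import *
to(.5823,.2506,.083,.319);print(manip.sense()["ft_torque"].round(2),manip.sense()["gripper_force"])
E
```

```text
now [0.5823 0.252  0.0848] ang -0.486 t 23.92 F [-3.1 -2.1  6.8] gap 39.9 | delta mm [-1.2  0.7  1.8] turn -0.805
[-0.18  0.64  0.13] 42.06126568838954
```

Call:
drive_tool --deltas '[[[0,0,0,0.08],[0,0,0,0.16],[0,0,0,0.24],[0,0,0,0.32],[0,0,0,0.36]]]'

```text
t: 24.33
tcp_pos: [0.5823, 0.252, 0.0848]
tool_rot: [0.935, 0.355, -0.0, 0.0]
force: [-3.3, -2.1, 4.6]
finger_gap: 0.464
gripper_force: 42.0
```

Call:
drive_tool --deltas '[[[0,0,0,0.03],[0,0,0,0.06],[0,0,0,0.09],[0,0,0,0.12],[0,0,0,0.12]]]'

```text
t: 24.75
tcp_pos: [0.5823, 0.252, 0.0848]
tool_rot: [0.954, 0.299, -0.0, 0.0]
force: [-3.1, -3.1, 5.7]
finger_gap: 0.466
gripper_force: 40.6
```

```bash
python3 - <<'E'
from h import *
to(.5823,.2506,.083,.319);print(manip.sense()["ft_torque"].round(2),manip.sense()["gripper_force"])
E
```

```text
now [0.5823 0.252  0.0848] ang -0.964 t 24.75 F [-3.1 -3.1  5.7] gap 39.8 | delta mm [-0.8  1.1  1.8] turn -1.283
[-0.32  0.55 -0.16] 40.616042241454124
```

Call:
drive_tool --deltas '[[[0,0,0,0.03],[0,0,0,0.06],[0,0,0,0.06],[0,0,0,0.06]]]'

```text
t: 25.08
tcp_pos: [0.5823, 0.252, 0.0848]
tool_rot: [0.963, 0.27, -0.0, 0.0]
force: [-4.0, -2.3, 5.5]
finger_gap: 0.462
gripper_force: 40.6
```

```bash
python3 - <<'E'
from h import *
to(.5823,.2506,.083,.319);print(manip.sense()["ft_torque"].round(2),manip.sense()["gripper_force"],manip.sense()["tau"].round(2))
E
```

```text
now [0.5823 0.252  0.0848] ang -1.024 t 25.08 F [-4.  -2.3  5.5] gap 39.5 | delta mm [-0.7  1.2  1.8] turn -1.343
[-0.24  0.54 -0.12] 40.614847261458635 [  0.67 -44.96 -14.11   0.17  -1.06  -0.11]
```

Call:
drive_tool --deltas '[[[0,0,0,0.03],[0,0,0,0.06],[0,0,0,0.06],[0,0,0,0.06]]]'

```text
t: 25.42
tcp_pos: [0.5824, 0.2519, 0.0848]
tool_rot: [0.969, 0.246, -0.0, 0.001]
force: [-2.4, -1.1, 5.2]
finger_gap: 0.464
gripper_force: 51.6
```

```bash
python3 - <<'E'
from h import *
to(.5823,.2506,.083,.319);print(manip.sense()["ft_torque"].round(2),manip.sense()["gripper_force"],manip.sense()["tau"].round(2))
E
```

```text
now [0.5824 0.2519 0.0848] ang -1.074 t 25.42 F [-2.4 -1.1  5.2] gap 39.7 | delta mm [-0.7  1.1  1.8] turn -1.393
[-0.05  0.59  1.83] 51.64231404662132 [ -1.57 -44.96 -14.02   1.12  -1.01   1.81]
```

The torque jumped to 1.8 N m, so the nut is on its stop. Releasing and retreating.

Call:
drive_tool --deltas '[[[0,0,0,0],[0,0,0,0],[0,0,0,0],[0,0,0,0]]]' --jaw 75

```text
t: 25.75
tcp_pos: [0.5832, 0.2524, 0.0835]
tool_rot: [0.971, 0.241, 0.001, -0.0]
force: [-0.4, -0.5, 0.3]
finger_gap: 0.875
gripper_force: 0.0
```

Call:
drive_tool --deltas '[[[0,0,-20,0],[0,0,-50,0],[0,0,-90,0],[0,0,-120,0],[0,0,-120,0]]]'

```text
t: 26.17
tcp_pos: [0.5874, 0.2535, 0.2108]
tool_rot: [0.97, 0.241, 0.007, -0.0]
force: [1.5, 0.3, 0.4]
finger_gap: 0.873
gripper_force: 0.0
```

```bash
python3 - <<'E'
from h import *
to(.5823,.2506,.083,.319)
a=cv2.cvtColor(cv2.imread("pics/s9.png"),cv2.COLOR_BGR2GRAY).astype(int);im=vision.snapshot("scene");b=cv2.cvtColor(im,cv2.COLOR_RGB2GRAY).astype(int)
for n,(x,y,w,h) in dict(round=(312,155,20,35),flat=(288,160,20,35),keeper=(285,170,60,20)).items():
    A=a[y:y+h,x:x+w].astype(np.float32);B=b[y:y+h,x:x+w].astype(np.float32);print(n,np.abs(A-B).mean().round(1),cv2.phaseCorrelate(A,B))
np.set_printoptions(linewidth=200);print(b[156:190:2,312:334]);print(b[160:196:2,284:314])
E
```

```text
now [0.5874 0.2535 0.2108] ang -1.084 t 26.17 F [1.5 0.3 0.4] gap 74.6 | delta mm [ -7.8  -0.3 127.7] turn -1.403
round 13.9 ((0.11911556132418255, 0.6453176096282824), 0.906152261628045)
flat 30.1 ((0.7973207405214868, 1.8739350738097045), 1.1972246964772542)
keeper 24.1 ((0.271235962417407, 0.5083618090818689), 0.9268185011545818)
[[ 58  60  53  59  57  59  54  56  57  60  62  57  52  57  56  58  57  57  56  61  58  59]
 [ 63  59  59  56  59  62  58  58  59  61  54  56  56  61  56  55  58  57  60  56  55  55]
 [ 58  54  58  57  57  63  59  55  41  80  95  79  52  47  54  55  58  61  56  61  56  59]
 [ 58  59  60  56  58  57  58  40 229 255 254 254 255 253 134  46  56  60  57  60  58  62]
 [ 58  58  57  60  59  59  51  98 226 246 247 248 250 246 138  47  56  59  60  57  59  54]
 [ 62  58  62  58  55  50  40 176 199 191 180 162 149 103  59  54  58  59  52  59  61  58]
 [ 55  62  59  56  61  48  72 179 199 190 178 162 149  99  56  58  59  58  59  56  59  58]
 [ 55  60  59  64  57  38 136 192 201 185 171 154 129  78  50  51  60  55  56  59  55  56]
 [ 58  56  60  58  54  44 182 202 192
[... 2297 characters left out ...]
130 130 139 145 138 142 143 145 139 138 146 200 255 255 255 255 254 253 253 255 255]
 [249 255 255 158 124 136 135 135 135 140 173 153 141 143 140 148 124  82  69  55 152 199 255 226 194 198 197 200 198 198]
 [248 248 253 249 129  78  79  66  57 147 157 143 144 140 143 145 120 114 123 145 195 233 233 230 252 243 250 251 250 250]
 [248 247 248 252 252 236 170 157 161 183 145 129 127 140 144 165 188 187 201 255 253 249 248 247 247 247 247 247 247 247]
 [250 248 247 247 248 250 247 246 249 252 254 255 255 254 253 251 250 249 248 248 247 247 247 247 247 247 247 247 247 247]
 [240 249 247 247 247 247 247 247 247 247 247 247 247 247 247 247 247 247 247 247 247 247 247 247 247 247 248 248 248 249]]
```

Call:
drive_tool --deltas '[[[0,0,0,0],[0,0,0,0],[0,0,0,0],[0,0,0,0],[0,0,0,0]]]'

```text
t: 26.63
tcp_pos: [0.5821, 0.2521, 0.2019]
tool_rot: [0.97, 0.241, -0.001, -0.0]
force: [0.5, 0.1, 0.7]
finger_gap: 0.881
gripper_force: 0.0
```

```bash
python3 -c "
from station import manip
print(manip.sign_off())"
```

```text
the job is handed in; nothing more can be done
None
```

Both bars are standing at the bottom of their openings, the nut is turned clockwise to its hard stop with the gripper clear, and the job was handed in at about 26.6 s; the sign-off gave no verdict.

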